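# Hang a slide tray on its twin-pin drying stand

## Task

Two metal slide trays lie on the laboratory bench. Take the longer one, which carries two glass slides, by its black grip and hang it on the grey drying stand so that both metal pins come up through its two holes and it rests flat on the stand, then let go. Lower it gently without dropping it, and leave the shorter, empty tray where it lies.

Things in the scene. Friction and masses are not known exactly. Their poses are not given: they have to be found in the camera images.
- tray: Longer slide tray, loose: flat plain metal plate 160 (x) x 96 (y) x 6 mm thick, 0.15-0.3 kg, two fixed glass slides. Two 32 mm round through holes at x = +-55 mm, y = 0. Black upright grip at the centre: 24 mm along x, 14 mm thick along y, top 54 mm above the underside; pinch it from above, fingers on its +y and -y sides. Origin: centre of the underside, z up. Either end fits either pin.
- stand: Drying stand, fixed: grey plastic base 170 (x) x 64 (y) x 18 mm high, two upright bright metal pins, 10 mm diameter, at x = +-55 mm, y = 0, rising 60 mm above the base (tips 78 mm above the bench), last 12 mm tapered. Origin: centre of the base's underside, on the bench, z up. A tray that is home has its origin 18 mm above this one, with 11 mm of play round each pin.
- short_tray: Shorter tray, loose, to be left alone: the same kind of plain metal plate and black grip but only 116 mm long (x), 96 mm wide (y), no slides, its two 32 mm holes only 74 mm apart, so that it does not fit the pins. Origin: centre of the underside, z up.

How it is judged (in metres and radians):
On the way:
1. the longer tray is lifted in the fingers to more than 50 mm above the bench (height (world z) of tray above 0.05 m and contact force between tray and the fingers above 0.5 N), for 0.2 s.
At the end, for the whole second after the job is handed in: The longer tray is released, at rest and flat on the base (within 5 mm in height, tilt under 3.4 degrees), both pins through its holes (centres within 18 mm, long sides within 15 degrees, either way round); the shorter tray is within 30 mm of its start (z of tray in the frame of stand between 0.013 and 0.023 m and horizontal distance between tray and stand below 0.018 m and angle between the x axis of tray and the x axis of stand, either way round below 0.26 rad and angle between tray's own z axis and vertical below 0.06 rad and linear speed of tray below 0.02 m/s and distance of short_tray from where it was at the start of the episode below 0.03 m); the robot touches nothing.
It fails at once if the longer tray is dropped: it falls out of the fingers faster than 0.6 m/s (a free fall of about 18 mm) (linear speed of tray above 0.6 m/s and contact force between tray and the fingers below 0.1 N).
It fails at once if the shorter tray is moved by more than 30 mm (distance of short_tray from where it was at the start of the episode above 0.03 m).
It also fails if it takes over 48 s, if anything falls off the work surface, if the arm or the gripper's body presses on something with over 40 N, if the wrist force passes 120 N, or if a joint passes its speed limit or range.

## Robot

A 6-joint arm with a two-finger parallel gripper is mounted at the origin on the work surface. World frame = base frame: x ahead of the robot, y to its left, z up, the work surface at z = 0. Lengths are in m, angles in degrees, forces in N, time in s.
With the tool pointing down it reaches from about 0.425 to 0.95 m from the base axis. Payload 14.7 kg.
Tool frame: the origin (TCP) lies midway between the tips of the shut fingers; the grasp point (between the pads) lies 19 mm behind it (arm.grip_point_offset is the distance from the TCP to the grasp point, in m); z points along the fingers, y is the line along which they close (so a half turn about z gives the same grasp; the last joint's range is limited). The gripper opens to 85 mm and grips with 20 to 120 N. Pads are 22 mm wide; open, the fingers measure 114 mm over their backs; the gripper's body (76 mm by 85 mm) begins 54 mm behind the grasp point. The pads swing forward as they close: fully open they stand 13 mm farther back than shut.
Start: joints at [68.434, 27.513, 91.461, -0, 61.026, -2.67], TCP at [0.21, 0.615, 0.231] pointing down, gripper open.
Joint ranges: [-157.49, 157.49], [-46.99, 117.5], [13.45, 153.17], [-89.5, 269.5], [5.16, 153.95], [-167.48, 167.48]. Speed limits (degrees/s): [108.29, 108.29, 136.94, 172.46, 172.46, 172.46].

## Interface

Orientations are given as [roll, pitch, yaw] about the fixed x, y, z axes, in that order (R = Rz(yaw) Ry(pitch) Rx(roll)).
In Python, from bench import arm, eyes, sensors gives the robot as it stands (arm), with the cameras (eyes) and the readings (sensors).
- The arm moves only by the tool shift_gripper, called as name(argument=value, ...), one argument or row to a line, values as JSON. Schema: {"type":"object","properties":{"steps":{"type":"array","items":{"type":"array","items":{"type":"array","items":{"type":"number"},"minItems":7,"maxItems":7},"minItems":1,"maxItems":10},"minItems":1,"maxItems":1},"grip_force":{"type":"number"},"only":{"type":"string"},"quiet":{"type":"boolean"},"lines":{"type":"string"}},"required":["steps"],"additionalProperties":false}. steps is a list that holds a single list of rows (three levels of brackets), with 1 to 10 rows, each of 7 numbers: the finger opening in m, then dx, dy, dz in fractions of the full range, 1 being 40 cm, then a rotation vector rx, ry, rz in normalised numbers (1 is 60 degrees); each row shifts and turns the commanded pose from where the row before left it, along the tool's axes as they then stand; what a row does not reach is not made up. A row lasts 1/10 s, in which the tool goes at most 0.05 m and 8.59 degrees, less where a joint would pass 70% of its speed; a pose out of reach is approached as far as the arm can. The fingers move at their own pace and stop on an object; grip_force is the grip in N (left out, the last holds). Time passes only in rows, so rows that do not move let the fingers close. The tool returns the time, the measured TCP pose, the force, the opening and the grip force at its end. only (a regular expression) keeps the lines of the reply that match it, lines (a string "A,B") keeps lines A to B, and quiet returns only ok. Input that does not fit is refused with a message, and nothing moves.
- sensors.read_state(): the state, without advancing time (a new reading comes with each control period).
- eyes.snapshot(name): name is "scene" or "top"; returns a dict with "frame" (420x560x3 uint8, red, green, blue), "K" (3x3 intrinsics, pixels), "origin" and "orientation" of the camera in the world. Camera axes: x right, y up, looking along -z (the intrinsics and any distortion apply to the point x, -y, -z); pixel columns grow to the right and rows downward; lengths in m; the calibration is good to about 2 mm. A picture is of the moment at which its call begins. There is no depth.
- arm.hand_in(): hands the job in; it is judged then, once.
The state is a dict: "time": time; "joints": joint angles; "joint_vel": joint speeds; "joint_efforts": joint torques, N m; "ee_pos": TCP position; "ee_rot": TCP orientation; "ft_force": force on the tool from outside, world axes, zero at the start; "wrist_torque": the same for the moment, N m; "finger_gap": finger opening in m; "gripper_force": force on a finger pad.
Only numpy, scipy, OpenCV 4.12 (cv2) and the standard library are available. Lean on these libraries where they do the work, as an engineer would, in place of code of your own. Each camera call takes 0.05 s, during which the arm holds its last target. There are 200 camera calls.

## Working session

There is one attempt and no reset: what is moved stays moved. The work goes in short steps, Python scripts to look and compute and a tool call to move; the robot and the scene stay as the last step left them, time stands still between calls to the robot, and variables do not carry over. Pictures are saved under pics/ and viewed, at most 10 in all, crops included, and the job is handed in when it is done.

```bash
ls; mkdir -p pics; python3 - <<'E'
from bench import arm, eyes, sensors
import cv2,pickle
d={}
for n in("scene","top"):
    s=eyes.snapshot(n);d[n]=s
    cv2.imwrite(f"pics/{n}0.png",s["frame"][:,:,::-1]);print(n,s["K"],s["origin"],s["orientation"],[k for k in s])
pickle.dump(d,open("snap0.pkl","wb"))
print(sensors.read_state())
E
```

```text
bench.py
pics
scene [[430.73497154   0.         276.055823  ]
 [  0.         430.73497154 207.5422523 ]
 [  0.           0.           1.        ]] [ 1.13910294 -0.45200612  0.8032564 ] [43.50165493 -0.82168414 52.64934194] ['frame', 'K', 'origin', 'orientation']
top [[524.58759407   0.         277.00376581]
 [  0.         524.58759407 213.31388637]
 [  0.           0.           1.        ]] [0.40518032 0.00473751 1.03480494] [  9.71977933   0.13596435 -90.36910485] ['frame', 'K', 'origin', 'orientation']
{'time': 0.1, 'joints': array([ 6.84320294e+01,  2.75481516e+01,  9.14872826e+01,  1.31055313e-03,
        6.10250283e+01, -2.66984785e+00]), 'joint_vel': array([-0.01873827,  0.01022848, -0.12218349,  0.0265565 , -0.02751565,
       -0.03097579]), 'joint_efforts': array([ 1.40437140e-03, -9.52261734e+01, -4.31029952e+01,  1.42469121e-04,
        5.24806630e-03,  8.23325024e-06]), 'ee_pos': array([0.21037525, 0.61466199, 0.23073374]), 'ee_rot': array([-1.79939656e+02, -3.96098933e-03,  1.61101240e+02]), 'ft_force': array([-0.19605744,  0.35124543,  0.77000316]), 'wrist_torque': array([-0.0107893 , -0.04206164,  0.04823259]), 'gripper_force': 0.0, 'finger_gap': 0.08574670364750474}
```

View pics/scene0.png

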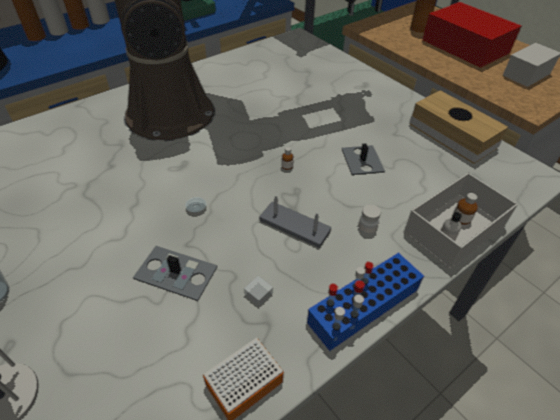

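View pics/top0.png

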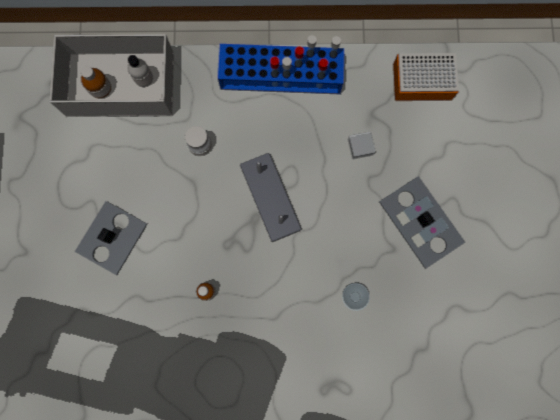

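The scene view shows the longer tray near (175,272), the stand near (295,224) and the short tray at (362,160). In the top view the long tray is near (421,222), with its holes at (405,199) and (437,245) and its grip at (426,219). The stand is near (270,197) and the short tray near (110,237). Next I'll measure them.

```bash
cat > h.py <<'E'
import numpy as np,cv2
from scipy.spatial.transform import Rotation as R
def ray(s,u):
    K=np.array(s["K"]);d=np.linalg.solve(K,[u[0],u[1],1.]);d=d*[1,-1,-1]
    return np.array(s["origin"]),R.from_euler("xyz",s["orientation"],degrees=True).apply(d)
def plane(s,u,z):
    o,d=ray(s,u);return (o+d*(z-o[2])/d[2])
def tri(s1,u1,s2,u2):
    o,d=ray(s1,u1);p,e=ray(s2,u2)
    t=np.linalg.lstsq(np.c_[d,-e],p-o,rcond=None)[0]
    a,b=o+d*t[0],p+e*t[1];return (a+b)/2,np.linalg.norm(a-b)
def plate(s,box,z,th=(60,135)):
    x0,y0,x1,y1=box;f=s["frame"][y0:y1,x0:x1]
    g=cv2.cvtColor(f,cv2.COLOR_RGB2GRAY)
    t,m=cv2.threshold(g,0,255,cv2.THRESH_BINARY_INV+cv2.THRESH_OTSU)
    c=max(cv2.findContours(m,cv2.RETR_EXTERNAL,cv2.CHAIN_APPROX_NONE)[0],key=cv2.contourArea)
    w=np.array([plane(s,p[0]+[x0,y0],z)[:2] for p in c])
    r=cv2.minAreaRect((w*1000).astype(np.float32));return r,t,m
E
python3 - <<'E'
from h import *;import pickle
d=pickle.load(open("snap0.pkl","rb"));T=d["top"]
ims=[]
for n,b,z in(("tray",(370,170,475,275),.006),("stand",(230,148,312,250),.018),("short",(65,190,160,285),.006)):
    r,t,m=plate(T,b,z);print(n,r,t)
    P=cv2.boxPoints(r)/1000;print(P.round(4).tolist())
    x0,y0,x1,y1=b;a=cv2.resize(T["frame"][y0:y1,x0:x1,::-1],(390,390),interpolation=cv2.INTER_CUBIC);q=cv2.cvtColor(cv2.resize(m,(390,390)),cv2.COLOR_GRAY2BGR)
    if n!="short":ims.append(np.vstack([a,q])[:,:])
S=d["scene"]
ims=[cv2.resize(np.hstack(ims),(400,400))]
for x0,y0,x1,y1 in((250,185,340,250),):
    ims.append(cv2.resize(S["frame"][y0:y1,x0:x1,::-1],(400,400*65//90),interpolation=cv2.INTER_CUBIC))
ims[1]=cv2.copyMakeBorder(ims[1],0,400-ims[1].shape[0],0,0,cv2.BORDER_CONSTANT)
cv2.imwrite("pics/c1.png",np.hstack(ims))
E
```

```text
tray ((563.5798950195312, -279.9134216308594), (161.01559448242188, 98.40560913085938), 32.385738372802734) 111.0
[[0.4691999852657318, -0.2815000116825104], [0.5218999981880188, -0.3646000027656555], [0.6578999757766724, -0.2782999873161316], [0.6051999926567078, -0.19519999623298645]]
stand ((613.5110473632812, 19.674564361572266), (173.02000427246094, 70.5901107788086), 20.545106887817383) 111.0
[[0.5200999975204468, 0.02239999920129776], [0.5449000000953674, -0.043699998408555984], [0.7069000005722046, 0.017000000923871994], [0.6820999979972839, 0.08309999853372574]]
short ((536.6278076171875, 333.95050048828125), (100.14810943603516, 118.18576049804688), 60.74119186401367) 112.0
[[0.46059998869895935, 0.3190999925136566], [0.5637000203132629, 0.2614000141620636], [0.6126999855041504, 0.34880000352859497], [0.5095000267028809, 0.4065000116825104]]
```

View pics/c1.png

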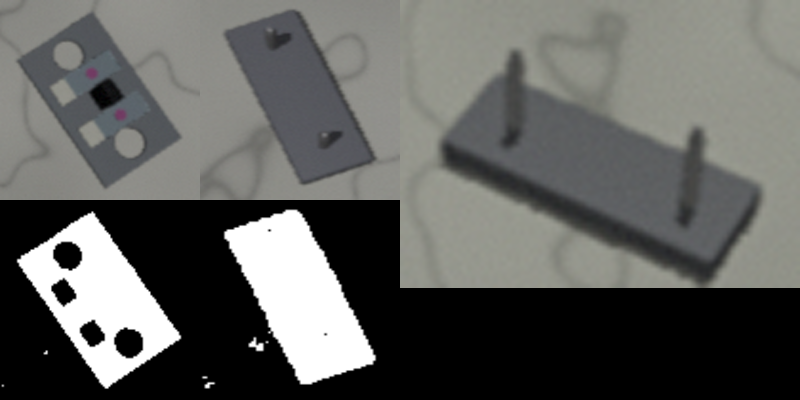

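The crops show clean masks. The stand mask also takes in some of the base's side face, measuring 70.6 mm instead of 64. The pins are clear in the scene view, with tips at (275.9,196.3) and (316.8,213.8) and feet at (274.8,217.2) and (313.9,234). I'll use the pins to refine the stand pose, and the holes for the tray.

```bash
python3 - <<'E'
from h import *;import pickle
d=pickle.load(open("snap0.pkl","rb"));T=d["top"];S=d["scene"]
for a,z in(((275.9,196.3),.078),((316.8,213.8),.078),((274.8,217.2),.018),((313.9,234),.018)):print("pin",plane(S,a,z).round(4))
# stand from top: yaw/edges; 
r,t,m=plate(T,(370,170,475,275),.006)
cs,h=cv2.findContours(m,cv2.RETR_CCOMP,cv2.CHAIN_APPROX_NONE)
H=[]
for c,hh in zip(cs,h[0]):
    if hh[3]>=0 and cv2.contourArea(c)>20:
        M=cv2.moments(c);u=np.array([M["m10"],M["m01"]])/M["m00"]+[370,170]
        p=plane(T,u,.004);print(cv2.contourArea(c),p.round(4))
        if cv2.contourArea(c)>130:H.append(p)
H=np.array(H);v=H[0]-H[1];print("tray",H.mean(0),np.linalg.norm(v),np.degrees(np.arctan2(v[1],v[0])))
# grip in top: black blob
g=cv2.cvtColor(T["frame"],cv2.COLOR_RGB2GRAY)[170:275,370:475]
n,l,st,ce=cv2.connectedComponentsWithStats((g<40).astype(np.uint8))
for i in range(1,n):
    if st[i,4]>20:print(st[i],plane(T,ce[i]+[370,170],.054),plane(T,ce[i]+[370,170],.03))
# stand blown up
a=cv2.resize(T["frame"][148:250,230:312,::-1],None,fx=5.8,fy=5.8,interpolation=cv2.INTER_CUBIC);cv2.imwrite("pics/c2.png",cv2.convertScaleAbs(a,alpha=1.6,beta=-40))
E
```

```text
pin [ 0.5687 -0.004   0.078 ]
pin [0.6697 0.037  0.078 ]
pin [ 0.5777 -0.0132  0.018 ]
pin [0.6761 0.0288 0.018 ]
204.5 [ 0.5172 -0.3094  0.004 ]
134.5 [ 0.527  -0.2722  0.004 ]
130.0 [ 0.5707 -0.2445  0.004 ]
193.0 [ 0.6099 -0.2506  0.004 ]
tray [ 0.55134252 -0.27739065  0.004     ] 0.03848874422003166 -104.7744617301236
[ 47  42  17  15 164] [ 0.56035708 -0.27438077  0.054     ] [ 0.56415421 -0.28121071  0.03      ]
```

View pics/c2.png

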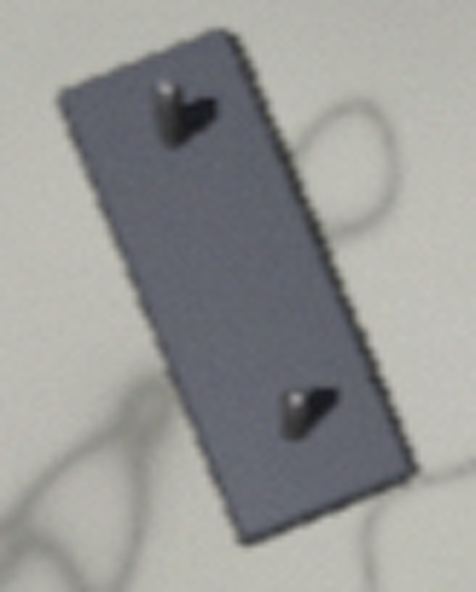

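The enlarged top view shows the stand's dark side face on the right. The pin tips are at crop (168,88) and (296,400), and the feet at about (174,138) and (292,432).

```bash
python3 - <<'E'
from h import *;import pickle
d=pickle.load(open("snap0.pkl","rb"));T=d["top"];S=d["scene"]
f=lambda a:np.array(a)/5.8-.4+[230,148]
A=[]
for a,b,z in(((168,84),(275.9,196.3),.078),((296,396),(316.8,213.8),.078),((174,138),(274.8,217.2),.018),((292,432),(313.9,234),.018)):
    p=plane(T,f(a),z);A.append(p);print(z,p.round(4))
for s in((168,84),(296,396)):
  for q in((275.9,196.3),(316.8,213.8)):
    p,e=tri(T,f(s),S,q);print(p.round(4),round(e,4))
A=np.array(A)
for i in(0,2):
    v=A[i]-A[i+1];print(A[i:i+2].mean(0),np.linalg.norm(v),np.degrees(np.arctan2(v[1],v[0])))
P=[plane(T,f(c),.018) for c in((62,95),(230,33),(408,470))]
print(np.round(P,4),(P[0]+P[2])/2,np.linalg.norm(P[0]-P[1]),np.linalg.norm(P[1]-P[2]),np.degrees(np.arctan2(*(P[1]-P[2])[1::-1])))
E
```

```text
0.078 [0.6671 0.04   0.078 ]
0.078 [ 0.5642 -0.0007  0.078 ]
0.018 [0.6644 0.0402 0.018 ]
0.018 [5.619e-01 4.000e-04 1.800e-02]
[0.6292 0.0009 0.1363] 0.0848
[0.6677 0.0397 0.0747] 0.0011
[ 0.5649 -0.0009  0.0732] 0.0003
[0.6052 0.0356 0.0208] 0.096
[0.61568758 0.01964745 0.078     ] 0.11069079623469655 21.603356874390446
[0.61313879 0.02027895 0.018     ] 0.10998463727447522 21.220778156632644
[[ 0.6799  0.0788  0.018 ]
 [ 0.7016  0.0208  0.018 ]
 [ 0.5486 -0.0387  0.018 ]] [0.61428041 0.02005825 0.018     ] 0.06191942442651964 0.164122820998333 21.234848385922316
```

Stand: centre about (0.6148, 0.0197), yaw 21.4°. Both tip rays triangulate near 75 mm, and the pins are 110 mm apart. Tray: (0.5636, -0.2800), yaw 32.4°, holes 109.8 mm apart. I'll use tool yaw 32.4° for the grasp, so I turn first and then travel.

The rows are not in the units I measure in: shifts go in shares of 40 cm and turns go in shares of 60 degrees. I convert before sending: 8.58 degrees / 60 = 0.143.

shift_gripper(
  steps=[
    [[0.085, 0, 0, 0, 0, 0, 0.143], [0.085, 0, 0, 0, 0, 0, 0.143], [0.085, 0, 0, 0, 0, 0, 0.143], [0.085, 0, 0, 0, 0, 0, 0.143], [0.085, 0, 0, 0, 0, 0, 0.143], [0.085, 0, 0, 0, 0, 0, 0.143], [0.085, 0, 0, 0, 0, 0, 0.143], [0.085, 0, 0, 0, 0, 0, 0.143]],
  ],
  grip_force=40,
)

```text
time: 0.9
ee_pos: [0.2104, 0.6147, 0.2309]
ee_rot: [-180.0, 0.0, 92.1]
ft_force: [-0.7, 0.4, -0.9]
finger_gap: 0.0852
gripper_force: 0.0
```

shift_gripper(
  steps=[
    [[0.085, 0, 0, 0, 0, 0, 0.143], [0.085, 0, 0, 0, 0, 0, 0.143], [0.085, 0, 0, 0, 0, 0, 0.143], [0.085, 0, 0, 0, 0, 0, 0.143], [0.085, 0, 0, 0, 0, 0, 0.143], [0.085, 0, 0, 0, 0, 0, 0.143], [0.085, 0, 0, 0, 0, 0, 0.143], [0.085, 0, 0, 0, 0, 0, 0]],
  ],
)

```text
time: 1.7
ee_pos: [0.2104, 0.6148, 0.2309]
ee_rot: [180.0, 0.0, 32.2]
ft_force: [-0.3, 0.3, -0.4]
finger_gap: 0.0848
gripper_force: 0.0
```

shift_gripper(
  steps=[
    [[0.085, 0.019, 0.105, 0, 0, 0, 0], [0.085, 0.019, 0.105, 0, 0, 0, 0], [0.085, 0.019, 0.105, 0, 0, 0, 0], [0.085, 0.019, 0.105, 0, 0, 0, 0], [0.085, 0.019, 0.105, 0, 0, 0, 0], [0.085, 0.019, 0.105, 0, 0, 0, 0], [0.085, 0.019, 0.105, 0, 0, 0, 0], [0.085, 0.019, 0.105, 0, 0, 0, 0], [0.085, 0.019, 0.105, 0, 0, 0, 0], [0.085, 0.019, 0.105, 0, 0, 0, 0]],
  ],
)

```text
time: 2.7
ee_pos: [0.5007, 0.2996, 0.2313]
ee_rot: [-180.0, 0.0, 32.7]
ft_force: [-0.0, 1.1, -0.4]
finger_gap: 0.0851
gripper_force: 0.0
```

In the tool's units: 0.04 m / 0.4 = 0.1, -0.026 m / 0.4 = -0.065.

shift_gripper(
  steps=[
    [[0.085, -0.065, 0.1, 0, 0, 0, 0], [0.085, -0.065, 0.1, 0, 0, 0, 0], [0.085, -0.065, 0.1, 0, 0, 0, 0], [0.085, -0.065, 0.1, 0, 0, 0, 0], [0.085, -0.065, 0.1, 0, 0, 0, 0], [0.085, -0.065, 0.1, 0, 0, 0, 0], [0.085, -0.065, 0.1, 0, 0, 0, 0], [0.085, -0.065, 0.1, 0, 0, 0, 0], [0.085, -0.065, 0.1, 0, 0, 0, 0], [0.085, -0.065, 0.1, 0, 0, 0, 0]],
  ],
)

```text
time: 3.7
ee_pos: [0.4941, -0.1779, 0.2314]
ee_rot: [180.0, -0.0, 32.7]
ft_force: [0.8, 0.1, 0.2]
finger_gap: 0.0848
gripper_force: 0.0
```

shift_gripper(
  steps=[
    [[0.085, 0.0025, 0.1, 0, 0, 0, 0], [0.085, 0.0025, 0.1, 0, 0, 0, 0], [0.085, 0.0025, 0.1, 0, 0, 0, 0], [0.085, 0, 0, 0, 0, 0, 0], [0.085, 0, 0, 0, 0, 0, 0]],
  ],
)

```text
time: 4.2
ee_pos: [0.5612, -0.2761, 0.2306]
ee_rot: [-179.9, 0.0, 32.6]
ft_force: [-0.0, 0.8, 0.7]
finger_gap: 0.0851
gripper_force: 0.0
```

```bash
cat >> h.py <<'E'
def delta(st,p,yaw):
    Rt=R.from_euler("xyz",st["ee_rot"],degrees=True);d=Rt.inv().apply(np.array(p)-st["ee_pos"])
    y=st["ee_rot"][2];return d.round(4),round((y-yaw+180)%360-180,2)
E
python3 - <<'E'
from h import *;from bench import arm, eyes, sensors
s=sensors.read_state();print(s["joints"].round(1),delta(s,[.5636,-.28,.1],32.4))
E
```

```text
[-29.   25.6  94.8   0.   59.6  28.4] (array([0.    , 0.0047, 0.1306]), np.float64(0.18))
```

In the tool's units: 0.04 m / 0.4 = 0.1, 0.03 m / 0.4 = 0.075, 0.2 degrees / 60 = 0.0033.

shift_gripper(
  steps=[
    [[0.085, 0, 0.0118, 0, 0, 0, 0.0033], [0.085, 0, 0, 0.075, 0, 0, 0], [0.085, 0, 0, 0.1, 0, 0, 0], [0.085, 0, 0, 0.1, 0, 0, 0], [0.085, 0, 0, 0.05, 0, 0, 0], [0.085, 0, 0, 0, 0, 0, 0], [0.085, 0, 0, 0, 0, 0, 0]],
  ],
)

```text
time: 4.9
ee_pos: [0.5641, -0.2792, 0.102]
ee_rot: [-180.0, -0.0, 32.3]
ft_force: [0.3, 0.2, 0.0]
finger_gap: 0.0848
gripper_force: 0.0
```

```bash
python3 - <<'E'
from h import *;from bench import arm, eyes, sensors
s=sensors.read_state();print(delta(s,[.5636,-.28,.015],32.4))
t=eyes.snapshot("top")["frame"][140:300,330:520];c=eyes.snapshot("scene")["frame"][200:320,110:260]
cv2.imwrite("pics/g1.png",np.hstack([cv2.resize(x[:,:,::-1],(400,340),interpolation=cv2.INTER_CUBIC) for x in(t,c)]))
E
```

```text
(array([-0.0008,  0.0004,  0.087 ]), np.float64(-0.12))
```

View pics/g1.png

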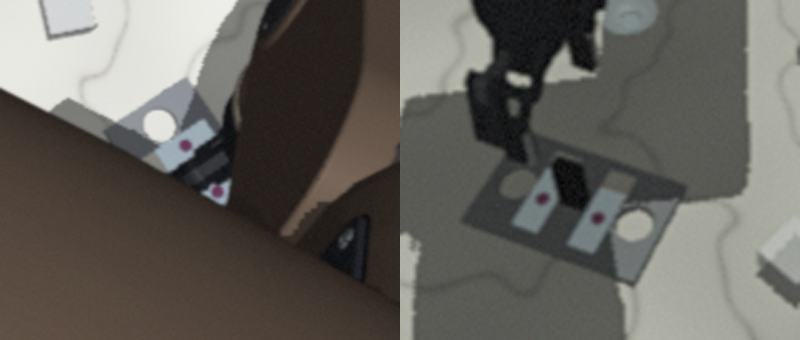

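The scene crop shows the two fingers above the tray at crop (500,120) and (585,50), on either side of the black grip at (570,182) once their height is allowed for. I'll go down and close.

In the tool's units: 0.02 m / 0.4 = 0.05, 0.017 m / 0.4 = 0.0425.

shift_gripper(
  steps=[
    [[0.085, 0, 0, 0.05, 0, 0, 0], [0.085, 0, 0, 0.05, 0, 0, 0], [0.085, 0, 0, 0.05, 0, 0, 0], [0.085, 0, 0, 0.0425, 0, 0, 0], [0.085, 0, 0, 0.025, 0, 0, 0], [0.085, 0, 0, 0, 0, 0, 0], [0.085, 0, 0, 0, 0, 0, 0]],
  ],
)

```text
time: 5.7
ee_pos: [0.5645, -0.2799, 0.0153]
ee_rot: [179.9, -0.0, 32.2]
ft_force: [-0.1, 0.1, -0.4]
finger_gap: 0.085
gripper_force: 0.0
```

shift_gripper(
  steps=[
    [[0.05, 0, 0, 0, 0, 0, 0], [0.03, 0, 0, 0, 0, 0, 0], [0.02, 0, 0, 0, 0, 0, 0], [0.01, 0, 0, 0, 0, 0, 0], [0.005, 0, 0, 0, 0, 0, 0], [0.005, 0, 0, 0, 0, 0, 0], [0.005, 0, 0, 0, 0, 0, 0], [0.005, 0, 0, 0, 0, 0, 0]],
  ],
  grip_force=50,
)

```text
time: 6.5
ee_pos: [0.5641, -0.2798, 0.0146]
ee_rot: [180.0, -0.0, 32.2]
ft_force: [-0.4, 0.1, 5.5]
finger_gap: 0.0131
gripper_force: 49.6
```

In the tool's units: -0.02 m / 0.4 = -0.05, -0.015 m / 0.4 = -0.0375.

shift_gripper(
  steps=[
    [[0.005, 0, 0, -0.0125, 0, 0, 0], [0.005, 0, 0, -0.025, 0, 0, 0], [0.005, 0, 0, -0.05, 0, 0, 0], [0.005, 0, 0, -0.05, 0, 0, 0], [0.005, 0, 0, -0.05, 0, 0, 0], [0.005, 0, 0, -0.05, 0, 0, 0], [0.005, 0, 0, -0.05, 0, 0, 0], [0.005, 0, 0, -0.0375, 0, 0, 0], [0.005, 0, 0, 0, 0, 0, 0], [0.005, 0, 0, 0, 0, 0, 0]],
  ],
)

```text
time: 7.5
ee_pos: [0.5638, -0.2796, 0.1442]
ee_rot: [180.0, -0.0, 32.2]
ft_force: [-0.4, 0.2, -2.5]
finger_gap: 0.0138
gripper_force: 48.9
```

```bash
python3 - <<'E'
from h import *;from bench import arm, eyes, sensors
s=sensors.read_state();print(s["time"],s["ee_pos"],s["gripper_force"],delta(s,[.6148,.0197,.145],21.4-32.4+s["ee_rot"][2]))
c=eyes.snapshot("scene")["frame"][130:300,60:300]
cv2.imwrite("pics/g2.png",cv2.resize(c[:,:,::-1],None,fx=2.5,fy=2.5,interpolation=cv2.INTER_CUBIC))
E
```

```text
7.5 [ 0.56378543 -0.27955766  0.14418036] 48.9451789855957 (array([ 0.2026, -0.226 , -0.0008]), np.float64(11.0))
```

View pics/g2.png

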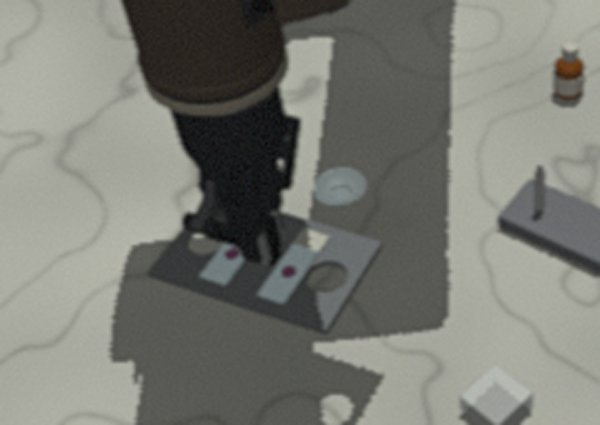

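The tray hangs level in the fingers, with the near hole at crop (327,277). Now I carry it over the stand.

In the tool's units: -0.028 m / 0.4 = -0.07, -0.02 m / 0.4 = -0.05.

shift_gripper(
  steps=[
    [[0.005, 0.025, -0.0275, 0, 0, 0, 0], [0.005, 0.05, -0.055, 0, 0, 0, 0], [0.005, 0.0625, -0.07, 0, 0, 0, 0], [0.005, 0.0625, -0.07, 0, 0, 0, 0], [0.005, 0.0625, -0.07, 0, 0, 0, 0], [0.005, 0.0625, -0.07, 0, 0, 0, 0], [0.005, 0.0625, -0.07, 0, 0, 0, 0], [0.005, 0.05, -0.055, 0, 0, 0, 0], [0.005, 0.0425, -0.05, 0, 0, 0, 0], [0.005, 0.0265, -0.0275, 0, 0, 0, 0]],
  ],
)

```text
time: 8.55
ee_pos: [0.6142, 0.0222, 0.1433]
ee_rot: [-179.9, 0.1, 32.3]
ft_force: [0.0, -1.2, -3.1]
finger_gap: 0.0134
gripper_force: 48.9
```

shift_gripper(
  steps=[
    [[0.005, 0, 0, 0, 0, 0, 0.05], [0.005, 0, 0, 0, 0, 0, 0.0667], [0.005, 0, 0, 0, 0, 0, 0.0667], [0.005, 0, 0, 0, 0, 0, 0], [0.005, 0, 0, 0, 0, 0, 0], [0.005, 0, 0, 0, 0, 0, 0]],
  ],
)

```text
time: 9.15
ee_pos: [0.6147, 0.0195, 0.1441]
ee_rot: [-180.0, 0.0, 21.3]
ft_force: [0.5, 0.5, -2.9]
finger_gap: 0.0133
gripper_force: 49.0
```

```bash
python3 - <<'E'
from h import *;from bench import arm, eyes, sensors
import pickle
s=sensors.read_state();print(s["time"],s["ee_pos"],s["ee_rot"],s["gripper_force"],delta(s,[.6148,.0197,.145],21.2))
d={n:eyes.snapshot(n) for n in("scene","top")};pickle.dump(d,open("snap1.pkl","wb"))
c=d["scene"]["frame"][130:280,200:400];t=d["top"]["frame"][120:270,180:380]
cv2.imwrite("pics/g3.png",np.hstack([cv2.resize(x[:,:,::-1],(400,300),interpolation=cv2.INTER_CUBIC) for x in (c,t)]))
E
```

```text
9.15 [0.61473533 0.0195129  0.14405892] [-1.79991821e+02  2.34347798e-02  2.12900063e+01] 48.980063796043396 (array([ 0.0001, -0.0002, -0.0009]), np.float64(0.09))
```

View pics/g3.png

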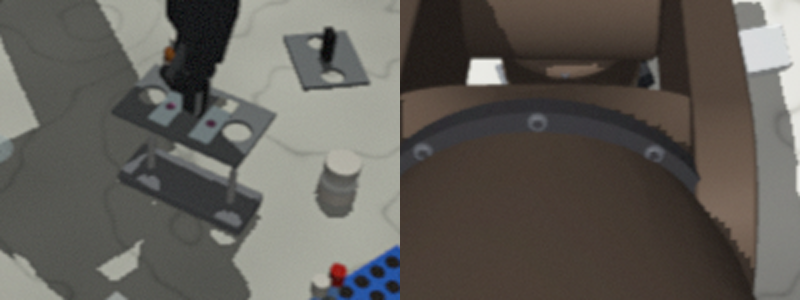

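The tray is above the stand. Its holes are at scene pixels of about (319,196.5) and (276,177.5), and both pins are below them. I'll compare the hole positions with the pins.

```bash
python3 - <<'E'
from h import *;import pickle
S=pickle.load(open("snap1.pkl","rb"))["scene"]
a,b=plane(S,(319,196.3),.134),plane(S,(276,177.3),.134);print(a,b,(a+b)/2,np.linalg.norm(a-b),np.degrees(np.arctan2(*(a-b)[1::-1])))
# plate corners seen: left tip, right tip, front corner
f=lambda x,y:(x/2+200-.3,y/2+130-.3)
P=[plane(S,f(*q),.135) for q in((113,110),(275,117),(238,162))];print(np.round(P,4),(P[0]+P[1])/2,np.linalg.norm(P[0]-P[2]),np.linalg.norm(P[1]-P[2]))
E
```

```text
[0.6691917  0.03762448 0.134     ] [ 0.56383258 -0.00104983  0.134     ] [0.61651214 0.01828732 0.134     ] 0.11223300656364617 20.15673530183238
[[ 0.5578 -0.0525  0.135 ]
 [ 0.6749  0.0867  0.135 ]
 [ 0.7022  0.0077  0.135 ]] [0.61632158 0.0171168  0.135     ] 0.15645556824574686 0.08361042407282569
```

That agrees with the pins to about 2 mm, against 11 mm of play. Lowering.

In the tool's units: 0.015 m / 0.4 = 0.0375, 0.012 m / 0.4 = 0.03.

shift_gripper(
  steps=[
    [[0.005, 0, 0, 0.025, 0, 0, 0], [0.005, 0, 0, 0.0375, 0, 0, 0], [0.005, 0, 0, 0.0375, 0, 0, 0], [0.005, 0, 0, 0.03, 0, 0, 0], [0.005, 0, 0, 0.025, 0, 0, 0], [0.005, 0, 0, 0.025, 0, 0, 0], [0.005, 0, 0, 0.025, 0, 0, 0]],
  ],
)

```text
time: 9.95
ee_pos: [0.615, 0.0196, 0.0614]
ee_rot: [180.0, -0.0, 21.2]
ft_force: [-0.2, 0.5, -2.8]
finger_gap: 0.0135
gripper_force: 49.0
```

shift_gripper(
  steps=[
    [[0.005, 0, 0, 0.02, 0, 0, 0], [0.005, 0, 0, 0.0175, 0, 0, 0], [0.005, 0, 0, 0.0125, 0, 0, 0], [0.005, 0, 0, 0.0075, 0, 0, 0], [0.005, 0, 0, 0.005, 0, 0, 0], [0.005, 0, 0, 0, 0, 0, 0], [0.005, 0, 0, 0, 0, 0, 0]],
  ],
)

```text
time: 10.65
ee_pos: [0.6151, 0.0196, 0.0376]
ee_rot: [180.0, -0.0, 21.2]
ft_force: [0.4, 0.4, -2.5]
finger_gap: 0.0134
gripper_force: 49.0
```

```bash
python3 - <<'E'
from h import *;from bench import arm, eyes, sensors
s=sensors.read_state();print(s["ft_force"],s["ee_pos"])
c=eyes.snapshot("scene")["frame"][150:270,220:360]
cv2.imwrite("pics/g4.png",cv2.resize(c[:,:,::-1],None,fx=4,fy=4,interpolation=cv2.INTER_CUBIC))
E
```

```text
[ 0.36698465  0.43737556 -2.54293843] [0.61509032 0.01958574 0.03755602]
```

View pics/g4.png

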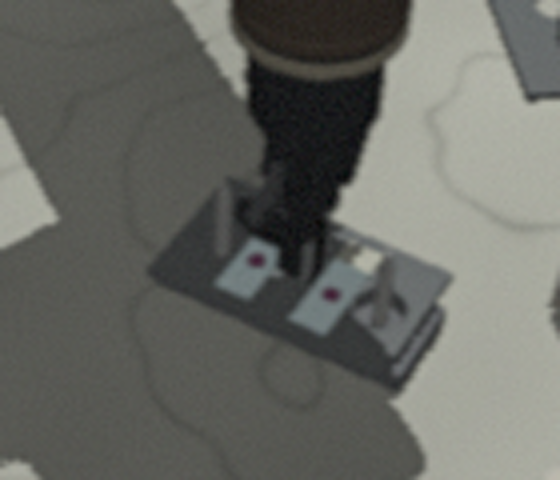

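Both pins stand up through the holes, at crop (225,215) and (382,290), and the tray is 5 mm above home. I'll lower the rest in small steps until contact.

shift_gripper(
  steps=[
    [[0.005, 0, 0, 0.005, 0, 0, 0], [0.005, 0, 0, 0.0025, 0, 0, 0], [0.005, 0, 0, 0.0025, 0, 0, 0], [0.005, 0, 0, 0, 0, 0, 0]],
  ],
)

```text
time: 11.1
ee_pos: [0.6148, 0.0196, 0.0331]
ee_rot: [-180.0, 0.0, 21.2]
ft_force: [0.2, -0.5, -2.1]
finger_gap: 0.0132
gripper_force: 49.0
```

shift_gripper(
  steps=[
    [[0.005, 0, 0, 0.0013, 0, 0, 0], [0.005, 0, 0, 0.0013, 0, 0, 0], [0.005, 0, 0, 0, 0, 0, 0]],
  ],
)

```text
time: 11.4
ee_pos: [0.6149, 0.0196, 0.0326]
ee_rot: [180.0, -0.0, 21.2]
ft_force: [-2.0, 1.2, 3.0]
finger_gap: 0.0137
gripper_force: 49.8
```

Contact: the vertical force went from -2.5 to +3 N. Opening and withdrawing.

shift_gripper(
  steps=[
    [[0.016, 0, 0, 0, 0, 0, 0], [0.02, 0, 0, 0, 0, 0, 0], [0.03, 0, 0, 0, 0, 0, 0], [0.045, 0, 0, 0, 0, 0, 0], [0.06, 0, 0, 0, 0, 0, 0], [0.06, 0, 0, 0, 0, 0, 0], [0.06, 0, 0, 0, 0, 0, 0]],
  ],
  grip_force=20,
)

```text
time: 12.1
ee_pos: [0.6149, 0.0196, 0.0323]
ee_rot: [-180.0, 0.0, 21.2]
ft_force: [0.2, -0.2, -0.0]
finger_gap: 0.0597
gripper_force: 0.0
```

shift_gripper(
  steps=[
    [[0.06, 0, 0, -0.025, 0, 0, 0], [0.06, 0, 0, -0.05, 0, 0, 0], [0.06, 0, 0, -0.075, 0, 0, 0], [0.06, 0, 0, -0.075, 0, 0, 0], [0.06, 0, 0, -0.075, 0, 0, 0], [0.06, 0, 0, -0.075, 0, 0, 0], [0.06, 0, 0, -0.05, 0, 0, 0], [0.06, 0, 0, 0, 0, 0, 0], [0.06, 0, 0, 0, 0, 0, 0]],
  ],
)

```text
time: 13.0
ee_pos: [0.615, 0.0196, 0.2031]
ee_rot: [180.0, -0.1, 21.2]
ft_force: [0.4, 0.6, -1.0]
finger_gap: 0.0604
gripper_force: 0.0
```

```bash
python3 - <<'E'
from h import *;from bench import arm, eyes, sensors
f=eyes.snapshot("scene")["frame"]
cv2.imwrite("pics/g5.png",np.hstack([cv2.resize(x[:,:,::-1],(400,343),interpolation=cv2.INTER_CUBIC) for x in(f[150:270,220:360],f[90:210,290:430])]))
E
```

```text
(no output)
```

View pics/g5.png

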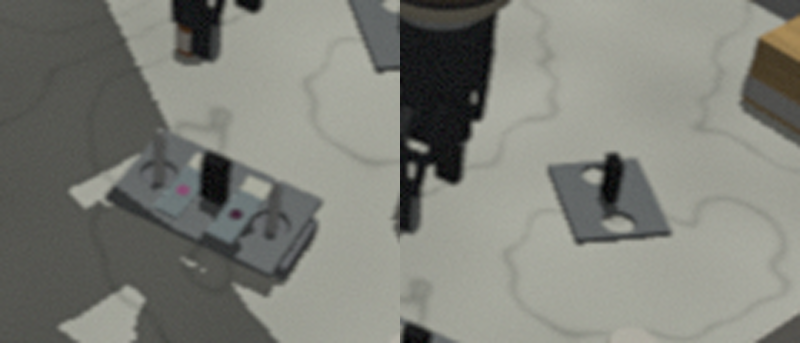

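The tray lies flat on the stand with the pins up through both holes, at crop (160,160) and (272,215). The gripper is clear, and the short tray has not moved.

```bash
python3 -c "
from bench import arm, eyes, sensors
print(arm.hand_in())"
```

```text
the job is handed in; nothing more can be done
None
```

The longer tray is hanging on the drying stand, flat, with both pins through its holes; it was lowered gently and released, the shorter tray was left alone, and the job was handed in at about 13 s (no verdict was returned).

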